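# Clip the specimen rod into the bend-test holder and hang the load yoke on it

### The arm

A 7-joint arm with a two-finger parallel gripper is mounted at the origin on the work surface. World frame = base frame: x ahead of the robot, y to its left, z up, the work surface at z = 0. Lengths are in m, angles in rad, forces in N, time in s.
With the tool pointing down it reaches from about 0.425 to 0.925 m from the base axis. Payload 6.8 kg.
Tool frame: the origin (TCP) lies midway between the tips of the shut fingers; the grasp point (between the pads) lies 19 mm behind it (bot.hold_point_z is the distance from the TCP to the grasp point, in m); z points along the fingers, y is the line along which they close (so a half turn about z gives the same grasp; the last joint's range is limited). The gripper opens to 85 mm and grips with 20 to 120 N. Pads are 22 mm wide; open, the fingers measure 114 mm over their backs; the gripper's body (76 mm by 85 mm) begins 54 mm behind the grasp point. The pads swing forward as they close: fully open they stand 13 mm farther back than shut.
Start: joints at [1.236, 0.477, 0.022, 1.555, -0.011, 1.109, -0.083], TCP at [0.152, -0.658, 0.231] pointing down, gripper open.
Joint ranges: [-2.96, 2.96], [-0.34, 2.1], [-1.41, 1.46], [0.24, 2.44], [-1.37, 4.51], [0.17, 1.92], [-2.96, 2.96]. Speed limits (rad/s): [2.39, 2.39, 3.14, 3.14, 3.14, 3.14, 3.14].

### API

Orientations are given as a unit quaternion [w, x, y, z].
In Python, from station import bot gives the robot as it stands. The module is installed in compiled form; this text tells all that it offers.
- The arm moves only by the tool step_arm, never from a script. Its argument "increments" is a list that holds one entry, the list of rows, each a list of 7 numbers: the opening, from -1 (shut) to 1 (fully open), then the shift along the tool's x, y, z in mm, then the turn, a rotation vector about the tool's x, y, z in degrees. In form: [[[grip, x, y, z, ax, ay, az], ...]]. A call has 1 to 10 rows; each row is the pose to reach, as a shift and turn from the pose commanded when the call began, along the tool's axes at that moment; what a row does not reach only later rows make up. A row lasts 1/12 s, in which the tool goes at most 41.7 mm and 7.16 degrees, less where a joint would pass 70% of its speed; a pose out of reach is approached as far as the arm can. A call with a gripper value outside its range is refused whole. The fingers move at their own pace and stop on an object; "force" is the grip in N (left out, the last holds). Time passes only in rows, so rows that repeat a pose let the fingers close. It gives the time, the measured TCP pose, the force, the opening and the grip force at its end, in the units of the state.
- bot.get_obs(): the state, without advancing time (a new reading comes with each control period).
- bot.read_camera(name): name is "scene" or "side" or "wrist"; returns a dict with "image" (480x640x3 uint8, red, green, blue), "camera_matrix" (3x3 intrinsics, pixels), "dist" ([k1, k2, p1, p2, k3] as OpenCV has them; the pictures are not rectified), "R" (3x3) and "t" (3): a world point X has camera coordinates R X + t. Camera axes: x right, y down, z forward; pixel columns grow to the right and rows downward; lengths in m; the calibration is good to about 2 mm. A picture is of the moment at which its call begins. There is no depth.
- bot.hand_in(): hands the job in; it is judged then, once.
The state is a dict: "t": time; "q": joint angles; "joint_vel": joint speeds; "joint_torque": joint torques, N m; "eef_pos": TCP position; "tool_rot": TCP orientation; "contact_force": force on the tool from outside, world axes, zero at the start; "torque": the same for the moment, N m; "gripper_width": opening from 0.0 (shut) to 1.0 (fully open); "grasp_force": force on a finger pad.
Only numpy, scipy, OpenCV 4.12 (cv2) and the standard library are available. Lean on these libraries where they do the work, as an engineer would, in place of code of your own. Each camera call takes 0.05 s, during which the arm holds its last target. There are 200 camera calls.

### The job

Set up the bend test: take the aluminium rod from its cradle, put one end into the roofed pocket of the holder and push the other end down past the sprung jaw until the rod sits in the fork clip and the jaw has snapped shut above it, feeling for the height of the clip head, which is set anew each time, and never pressing the rod on the holder with more than 60 N. Then hang the steel yoke over the middle of the rod so that it straddles it and hangs freely. Leave the gel bottle, the steel slug and the transducer where they stand.

Things in the scene. Friction and masses are not known exactly. Their poses are not given: they have to be found in the camera images.
- rod: Plain aluminium rod, 14 mm diameter, 160 mm long, about 75 g. Origin at its centre on its axis; its own y axis runs along the rod (both ends alike). It starts in the V notches of the cradle, axis 36 mm above the table.
- cradle: Grey plastic cradle, fixed, base 50 x 124 x 8 mm; two V blocks, 14 mm thick, 104 mm apart carry the rod, free between them (90 mm). Origin: centre of underside; y along the rod.
- holder: Cream/aluminium holder fixed to the table, base 70 x 190 x 12 mm. Origin: centre of underside; y along the seated rod. Its head (pocket at y 47 to 75 mm, fork at y -71 to -47, joined by an 18 mm wide low beam) is clamped 0 to 14 mm up, a height H not reported: find it by touch. Seated rod: axis 95 mm + H high, x = 1 mm, centre at y -25 to -11 mm (end 8 to 22 mm in the pocket).
- pocket_mouth (a point): Pocket mouth, on the seated rod's axis if H = 0 (the real mouth is H higher). The pocket is a blind hole 22 mm deep towards the holder's +y, open only to -y, 22 mm wide in x: floor 7 mm below this point + H, roof underside 19 mm above it + H, roof's flat top (40 x 28 mm) 26 mm above it + H. Axes as the holder.
- seat (a point): Middle of the fork clip (24 mm thick along y), on the seated rod's axis if H = 0 (the real one is H higher), in a V seat. Fixed tine: inner face 10 mm to -x, rises 24 mm above the axis, then flares out to 37 mm above; the jaw's hinge, along y, is 12 mm to +x and 23 mm above the axis. Axes as the holder.
- span_mid (a point): Middle of the open span between pocket and fork (94 mm), on the seated rod's axis if H = 0 (the real one is H higher): the yoke hangs here. Axes as the holder.
- jaw (a joint): Sprung steel jaw of the fork: a flap 14.5 mm long, 17 wide, 4 thick. 0 = shut, level across the fork's opening, 23 mm above the seated rod's axis; grows as it is pushed down (to 1.5 rad). Springs back to about 0 once the rod has passed below it; cannot open upwards. Passing it takes 5 to 12 N at the jaw.
- yoke: Steel load yoke, 0.25 kg, an upside-down U standing on two feet: 72 mm wide along its x, 24 mm along its y, 122 mm tall. Origin: centre of underside, z up. Legs 44 mm apart inside; roof-shaped underside. Its y axis must lie along the rod when hung (either way round).
- yoke_crotch (a point): Apex of the roof-shaped underside between the yoke's legs, 75 mm above its feet; it lies 7.7 mm above the rod's axis when the yoke hangs on the rod.
- yoke_tab (a point): Grip point on the yoke's upright tab, 107 mm above its feet. The tab is 10 mm thick along the yoke's x, 20 mm wide along y, from about 80 to 122 mm high.
- gel_bottle: White plastic bottle, 44 mm diameter, 130 mm tall, standing; a bystander. Origin: centre of underside.
- slug: Plain steel cylinder, 44 mm diameter, 45 mm tall, standing; a bystander. Origin: centre of underside.
- transducer: Small steel and brass transducer, 32 mm diameter, 48 mm tall, standing; a bystander. Origin: centre of underside.

How it is judged:
By the outcome, as a careful person would: the job done as asked, in the order asked, and still so for the second after the job is handed in, with the robot touching nothing.
It also fails if it takes over 58 s, if anything falls off the work surface, if the arm or the gripper's body presses on something with over 40 N, if the wrist force passes 120 N, or if a joint passes its speed limit or range.

## Working session

There is one attempt and no reset: what is moved stays moved. The work goes in short steps, Python scripts to look and compute and a tool call to move; the robot and the scene stay as the last step left them, time stands still between calls to the robot, and variables do not carry over. Pictures are saved under pics/ and viewed, at most 10 in all, crops included, and the job is handed in when it is done.

Besides the shell and the picture viewer there is one more tool, called after "Call:" as name([rows], argument=value, ...), one row to a line, values as JSON. step_arm: Moves the arm, as the interface text tells. Its arguments: {"type":"object","properties":{"increments":{"type":"array"},"force":{"type":"number"}},"required":["increments"]}

```bash
mkdir -p pics; cat > h.py <<'E'
import numpy as np, cv2
from station import bot
def shot(n,f=None):
    c=bot.read_camera(n)
    if f: cv2.imwrite('pics/'+f,cv2.cvtColor(c['image'],cv2.COLOR_RGB2BGR))
    return c
def ray(c,uv):
    p=cv2.undistortPoints(np.array([[uv]],float),np.array(c['camera_matrix'],float),np.array(c['dist'],float))[0,0]
    R=np.array(c['R']);t=np.array(c['t']);d=R.T@np.array([p[0],p[1],1.]);return -R.T@t,d/np.linalg.norm(d)
def onz(c,uv,z):
    o,d=ray(c,uv);return o+d*(z-o[2])/d[2]
def tri(rs):
    A=sum(np.eye(3)-np.outer(d,d) for o,d in rs);b=sum((np.eye(3)-np.outer(d,d))@o for o,d in rs)
    X=np.linalg.solve(A,b);return X,[np.linalg.norm((np.eye(3)-np.outer(d,d))@(X-o))*1e3 for o,d in rs]
def proj(c,X):
    R=np.array(c['R']);return cv2.projectPoints(np.array(X,float).reshape(-1,3),cv2.Rodrigues(R)[0],np.array(c['t'],float),np.array(c['camera_matrix'],float),np.array(c['dist'],float))[0][:,0]
E
python3 - <<'E'
from h import *
import pickle
np.set_printoptions(precision=4,suppress=True)
s=bot.get_obs();print({k:s[k] for k in('t','eef_pos','tool_rot','contact_force','gripper_width')},bot.hold_point_z)
D={}
for n in('scene','side','wrist'):
    c=shot(n,n+'0.png');D[n]=c;print(n,np.array(c['t']),ray(c,(320,240)))
pickle.dump(D,open('c0.pkl','wb'))
E
```

```text
{'t': 0.0, 'eef_pos': array([ 0.1517, -0.6571,  0.2303]), 'tool_rot': array([-0.0009,  0.9936,  0.1132, -0.0002]), 'contact_force': array([-0.0712,  0.3254, -0.1247]), 'gripper_width': 0.9966188883203153} 0.0187
scene [-0.3088 -0.3     1.7317] (array([ 1.3223, -0.603 ,  1.0355]), array([-0.5477,  0.4268, -0.7196]))
side [0.5556 0.1882 0.9623] (array([0.3725, 0.8108, 0.6885]), array([ 0.1926, -0.7938, -0.5769]))
wrist [-0.6736 -0.0333  0.3784] (array([ 0.2158, -0.6423,  0.3726]), array([-0.2467, -0.0452, -0.968 ]))
```

View pics/scene0.png

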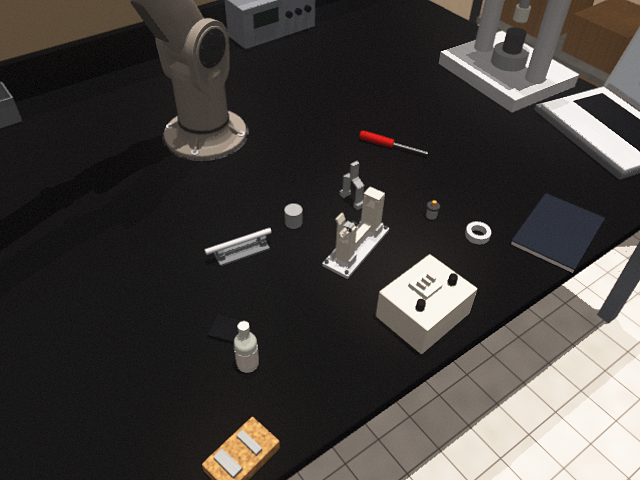

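View pics/side0.png

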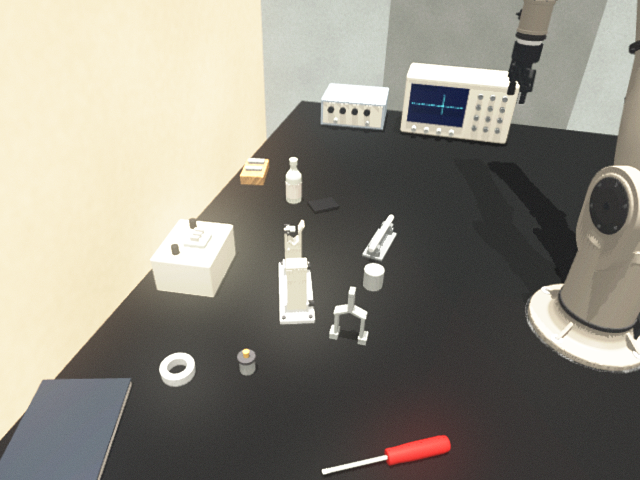

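The scene view shows the rod at (207,252)–(270,233), the slug at (293,216), the holder with its fork at (345,240) and pocket at (373,205), the yoke at (352,185), the transducer at (432,209) and the bottle at (247,350). In the side view the rod is at (392,218)–(368,250), the pocket at (296,285), the fork at (294,240) and the yoke at (350,318).

```bash
python3 - <<'E'
from h import *
import pickle
np.set_printoptions(precision=4,suppress=True)
D=pickle.load(open('c0.pkl','rb'));s,d=D['scene'],D['side']
print('rod',onz(s,(207,252),.036),onz(s,(270,233),.036),onz(d,(392,218),.036),onz(d,(368,250),.036))
print('holder base',[onz(s,p,.012)[:2] for p in((324,263),(347,273),(389,231),(367,222))])
print('holder base side',[onz(d,p,.012)[:2] for p in((280,318),(314,318),(311,262))])
print('yoke tab',tri([ray(s,(354,166)),ray(d,(351,291))]))
print('slug',onz(s,(293,226),0),'trans',onz(s,(432,218),0),'bottle',onz(s,(247,369),0))
c=s
for n,b in(('scene',(180,150,460,290)),('side',(220,190,420,360))):
    im=cv2.cvtColor(D[n]['image'],cv2.COLOR_RGB2BGR);x0,y0,x1,y1=b
    cv2.imwrite(f'pics/{n}crop.png',cv2.resize(im[y0:y1,x0:x1],None,fx=800/(x1-x0)*.85,fy=800/(x1-x0)*.85,interpolation=cv2.INTER_CUBIC))
E
```

```text
rod [ 0.4428 -0.2407  0.036 ] [ 0.4753 -0.0916  0.036 ] [ 0.437 -0.234  0.036] [ 0.473  -0.0793  0.036 ]
holder base [array([ 0.6073, -0.0322]), array([ 0.6616, -0.0083]), array([0.6161, 0.1573]), array([0.5613, 0.1341])]
holder base side [array([0.6074, 0.1645]), array([0.542 , 0.1458]), array([ 0.5963, -0.0284])]
yoke tab (array([0.4693, 0.1601, 0.1137]), [np.float64(0.30619778881824217), np.float64(0.30619778881827203)])
slug [ 0.4574 -0.0141  0.    ] trans [0.6359 0.2838 0.    ] bottle [ 0.7343 -0.3186  0.    ]
```

```bash
cat >> h.py <<'E'
from scipy.spatial.transform import Rotation as Ro
np.set_printoptions(precision=4,suppress=True)
def pose():
    s=bot.get_obs();q=np.array(s['tool_rot']);return np.array(s['eef_pos']),Ro.from_quat([q[1],q[2],q[3],q[0]])
def Rt(head,tilt=0):  # tool x heading deg in world, z down; tilt: turn about tool y (tool x dips for +)
    return Ro.from_euler('z',head,degrees=True)*Ro.from_euler('x',180,degrees=True)*Ro.from_euler('y',-tilt,degrees=True)
def go(tcp,head,tilt=0):
    p,R=pose();print('shift mm',R.inv().apply(np.array(tcp)-p)*1e3,'turn deg',(R.inv()*Rt(head,tilt)).as_rotvec(degrees=True))
E
python3 - <<'E'
from h import *
p,R=pose();print(p,R.as_matrix())
print(Rt(77,20).as_matrix())
go((.46,-.16,.27),77)
E
```

```text
[ 0.1516 -0.6573  0.2306] [[ 0.9744  0.2249 -0.0004]
 [ 0.2249 -0.9744  0.0013]
 [-0.0001 -0.0014 -1.    ]]
[[ 0.2114  0.9744 -0.0769]
 [ 0.9156 -0.225  -0.3333]
 [-0.342   0.     -0.9397]]
shift mm [ 412.269  -415.2882  -38.9166] turn deg [ -0.0726  -0.0382 -64.0059]
```

Call:
step_arm([
  [[1, 40, -40, -4, 0, 0, -6], [1, 80, -80, -8, 0, 0, -12], [1, 120, -120, -12, 0, 0, -18], [1, 160, -160, -16, 0, 0, -25], [1, 200, -200, -20, 0, 0, -32], [1, 240, -240, -24, 0, 0, -38], [1, 280, -280, -28, 0, 0, -44], [1, 320, -320, -32, 0, 0, -50], [1, 360, -360, -36, 0, 0, -57], [1, 412, -415, -39, 0, 0, -64]],
])

```text
t: 0.98
eef_pos: [0.3723, -0.3032, 0.2605]
tool_rot: [0.0, 0.781, 0.625, -0.0]
contact_force: [0.7, 0.0, -0.2]
gripper_width: 1.003
grasp_force: 0.0
```

Call:
step_arm([
  [[1, 30, -30, 0, 0, 0, 0], [1, 30, -30, 0, 0, 0, 0]],
])

```text
t: 1.15
eef_pos: [0.3472, -0.262, 0.259]
tool_rot: [-0.003, 0.78, 0.626, -0.001]
contact_force: [-1.0, -0.3, -0.7]
gripper_width: 1.0
grasp_force: 0.0
```

```bash
python3 -c "
from h import *
go((.46,-.16,.27),77)"
```

```text
shift mm [124.0823  87.9672 -11.1759] turn deg [-0.2987 -0.1076  0.4766]
```

Call:
step_arm([
  [[1, 30, 22, -3, 0, 0, 0], [1, 62, 44, -6, 0, 0, 0], [1, 93, 66, -9, 0, 0, 0], [1, 120, 85, -11, 0, 0, 0], [1, 124, 88, -11, 0, 0, 0], [1, 124, 88, -11, 0, 0, 0], [1, 124, 88, -11, 0, 0, 0]],
])

```text
t: 1.73
eef_pos: [0.4622, -0.1686, 0.2707]
tool_rot: [-0.0, 0.783, 0.622, -0.001]
contact_force: [0.2, -0.1, -0.3]
gripper_width: 1.0
grasp_force: 0.0
```

```bash
python3 - <<'E'
from h import *
import pickle
c=shot('wrist','w1.png');pickle.dump(c,open('w1.pkl','wb'));print(pose()[0],ray(c,(320,240)))
E
```

```text
[ 0.4617 -0.1693  0.2707] (array([ 0.4771, -0.1042,  0.4129]), array([-0.0669, -0.2417, -0.9681]))
```

View pics/w1.png

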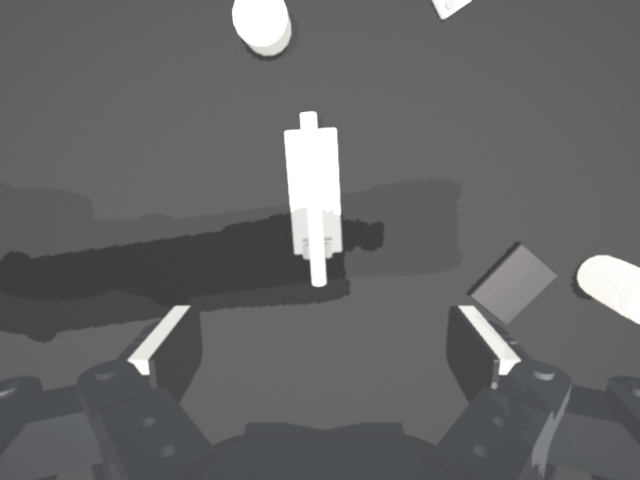

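The wrist view shows the rod running from (309,113) to (318,285) over the cradle at (313,190), with the slug at (265,20) and the bottle at (610,285).

```bash
python3 - <<'E'
from h import *
import pickle
D=pickle.load(open('c0.pkl','rb'));s,d=D['scene'],D['side'];w=pickle.load(open('w1.pkl','rb'))
g=cv2.cvtColor(w['image'],cv2.COLOR_RGB2GRAY)
for r in (118,123,270,278,283): 
    x=np.where(g[r,280:350]>190)[0]+280;print(r,x.min(),x.max())
cc=np.where(g[90:320,318]>190)[0]+90; print('rows318',cc.min(),cc.max()); cc=np.where(g[90:320,309]>190)[0]+90;print(cc.min())
a,b=onz(w,(308.5,113),.036),onz(w,(318.5,286),.036)
print(a,b,np.linalg.norm(a-b),(a+b)/2,np.degrees(np.arctan2(*(a-b)[1::-1])))
print(tri([ray(w,(308.5,113)),ray(s,(270,233)),ray(d,(368,250))]),tri([ray(w,(318.5,286)),ray(s,(207,252)),ray(d,(392,218))]))
E
```

```text
118 300 316
123 300 317
270 311 325
278 312 325
283 312 325
rows318 128 286
111
[ 0.4676 -0.0838  0.036 ] [ 0.439  -0.2434  0.036 ] 0.16212732816904407 [ 0.4533 -0.1636  0.036 ] 79.85046272325083
(array([ 0.4704, -0.086 ,  0.0304]), [np.float64(3.8126111158526768), np.float64(2.5751651449049535), np.float64(3.454404727061165)]) (array([ 0.4386, -0.2416,  0.0325]), [np.float64(2.9240483324140034), np.float64(2.471785976735702), np.float64(1.567316844270581)])
```

```bash
python3 -c "
from h import *
go((.4515,-.1734,.018),79.8)"
```

```text
shift mm [ -6.184   -8.65   252.7563] turn deg [-0.0833  0.0362 -2.902 ]
```

Call:
step_arm([
  [[1, -6, -9, 30, 0, 0, -3], [1, -6, -9, 70, 0, 0, -3], [1, -6, -9, 110, 0, 0, -3], [1, -6, -9, 150, 0, 0, -3], [1, -6, -9, 190, 0, 0, -3], [1, -6, -9, 220, 0, 0, -3], [1, -6, -9, 240, 0, 0, -3], [1, -6, -9, 250, 0, 0, -3], [1, -6, -9, 253, 0, 0, -3], [1, -6, -9, 253, 0, 0, -3]],
])

```text
t: 2.62
eef_pos: [0.4523, -0.1728, 0.0182]
tool_rot: [-0.0, 0.767, 0.642, -0.0]
contact_force: [0.5, 0.5, 0.5]
gripper_width: 1.0
grasp_force: 0.0
```

Call:
step_arm([
  [[-1, 0, 0, 0, 0, 0, 0], [-1, 0, 0, 0, 0, 0, 0], [-1, 0, 0, 0, 0, 0, 0], [-1, 0, 0, 0, 0, 0, 0], [-1, 0, 0, 0, 0, 0, 0], [-1, 0, 0, 0, 0, 0, 0], [-1, 0, 0, 0, 0, 0, 0], [-1, 0, 0, 0, 0, 0, 0]],
], force=100)

```text
t: 3.28
eef_pos: [0.4519, -0.1718, 0.0187]
tool_rot: [-0.0, 0.766, 0.643, -0.001]
contact_force: [-3.9, 0.7, 8.9]
gripper_width: 0.129
grasp_force: 97.6
```

Call:
step_arm([
  [[-1, 0, 0, -10, 0, 0, 0], [-1, 0, 0, -40, 0, 0, 0], [-1, 0, 0, -80, 0, 0, 0], [-1, 0, 0, -120, 0, 0, 0], [-1, 0, 0, -160, 0, 0, 0], [-1, 0, 0, -200, 0, 0, 0], [-1, 0, 0, -240, 0, 0, 0], [-1, 0, 0, -260, 0, 0, 0], [-1, 0, 0, -270, 0, 0, 0], [-1, 0, 0, -270, 0, 0, 0]],
])

```text
t: 4.12
eef_pos: [0.4538, -0.172, 0.2905]
tool_rot: [0.002, 0.766, 0.643, 0.001]
contact_force: [1.8, 0.9, -2.1]
gripper_width: 0.132
grasp_force: 97.7
```

```bash
python3 - <<'E'
from h import *
import pickle
print(bot.get_obs()['contact_force'],pose()[0])
go((.60,.03,.32),105.5)
pickle.dump(shot('wrist','w2.png'),open('w2.pkl','wb'))
E
```

```text
[ 1.8042  0.9216 -2.1287] [ 0.4538 -0.172   0.2905]
shift mm [224.3554 109.0154 -29.2766] turn deg [  0.2232   0.1214 -25.5122]
```

Call:
step_arm([
  [[-1, 28, 14, -4, 0, 0, -3], [-1, 58, 28, -8, 0, 0, -6], [-1, 90, 43, -12, 0, 0, -10], [-1, 120, 58, -16, 0, 0, -14], [-1, 150, 73, -20, 0, 0, -18], [-1, 185, 90, -25, 0, 0, -22], [-1, 210, 102, -28, 0, 0, -25], [-1, 224, 109, -29, 0, 0, -25.5], [-1, 224, 109, -29, 0, 0, -25.5], [-1, 224, 109, -29, 0, 0, -25.5]],
])

```text
t: 5.0
eef_pos: [0.5981, 0.0306, 0.3143]
tool_rot: [-0.002, 0.604, 0.797, -0.001]
contact_force: [0.1, -0.3, -0.4]
gripper_width: 0.127
grasp_force: 97.6
```

```bash
python3 - <<'E'
from h import *
import pickle
c=shot('wrist','w3.png');pickle.dump(c,open('w3.pkl','wb'));print(pose()[0],ray(c,(320,240)))
E
```

```text
[0.598  0.0293 0.3147] (array([0.581 , 0.0942, 0.4566]), array([ 0.0539, -0.2429, -0.9686]))
```

View pics/w3.png

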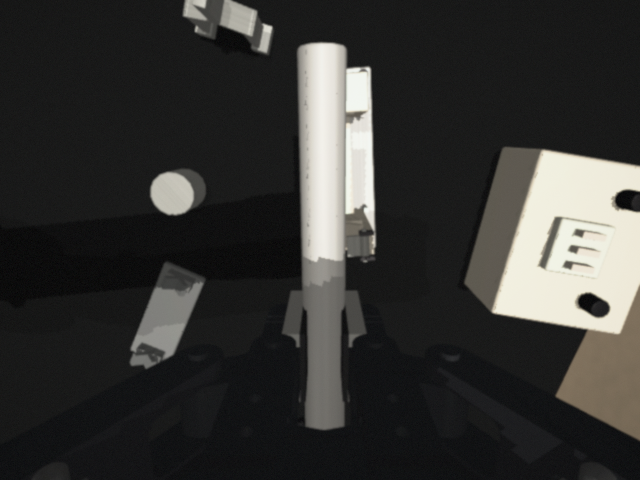

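The held rod spans (322,45)–(325,428) and hides most of the holder at (358,160); the yoke is at (235,20). I'll take two sideways views.

Call:
step_arm([
  [[-1, 15, -35, 0, 0, 0, 0], [-1, 30, -65, 0, 0, 0, 0], [-1, 30, -75, 0, 0, 0, 0], [-1, 30, -75, 0, 0, 0, 0], [-1, 30, -75, 0, 0, 0, 0], [-1, 30, -75, 0, 0, 0, 0]],
])

```text
t: 5.55
eef_pos: [0.5193, 0.0373, 0.3171]
tool_rot: [0.0, 0.606, 0.795, -0.0]
contact_force: [-0.1, -1.0, -0.7]
gripper_width: 0.126
grasp_force: 97.9
```

```bash
python3 - <<'E'
from h import *
import pickle
c=shot('wrist','w4.png');c['p']=pose()[0];pickle.dump(c,open('w4.pkl','wb'));print(pose()[0])
E
```

```text
[0.5195 0.0377 0.317 ]
```

Call:
step_arm([
  [[-1, 0, 40, 0, 0, 0, 0], [-1, 0, 80, 0, 0, 0, 0], [-1, 0, 120, 0, 0, 0, 0], [-1, 0, 150, 0, 0, 0, 0], [-1, 0, 160, 0, 0, 0, 0], [-1, 0, 160, 0, 0, 0, 0], [-1, 0, 160, 0, 0, 0, 0]],
])

```text
t: 6.18
eef_pos: [0.6733, 0.0815, 0.3158]
tool_rot: [-0.001, 0.605, 0.796, -0.0]
contact_force: [-0.8, -0.3, -1.5]
gripper_width: 0.124
grasp_force: 98.0
```

```bash
python3 - <<'E'
from h import *
import pickle
c=shot('wrist','w5.png');c['p']=pose()[0];pickle.dump(c,open('w5.pkl','wb'));print(pose()[0])
a=pickle.load(open('w4.pkl','rb'))['image'][:300,250:570];b=c['image'][:300,100:420]
f=lambda i:cv2.resize(cv2.cvtColor(i,cv2.COLOR_RGB2BGR),None,fx=1.25,fy=1.25,interpolation=cv2.INTER_CUBIC)
cv2.imwrite('pics/pair.png',np.hstack([f(a),f(b)]))
E
```

```text
[0.6727 0.0812 0.3164]
```

View pics/pair.png

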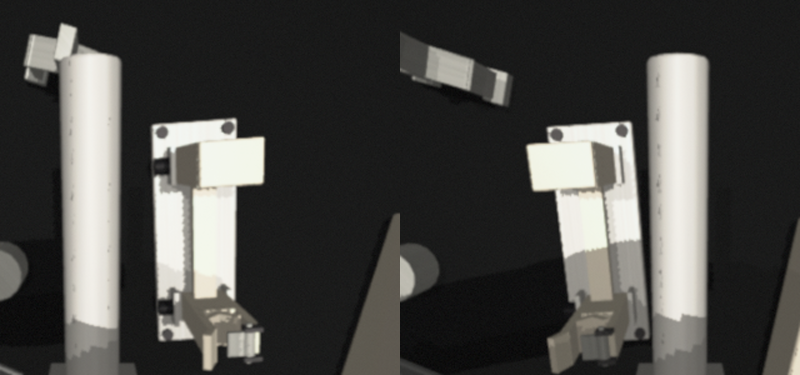

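Left half (original u=250+x/1.25): roof top corners at about (197,142), (264,138), (264,184), (199,187), base corners (152,125) and (237,118), tine at (210,350), jaw at (243,343). Right half: roof at (528,146), (591,142), (597,188), (533,191), base corners (547,128) and (631,122), yoke at (460,70).

```bash
python3 - <<'E'
from h import *
import pickle
a,b=[pickle.load(open(f,'rb')) for f in('w4.pkl','w5.pkl')]
L=lambda x,y:(250+x/1.25-.1,y/1.25-.1)
Rr=lambda x,y:(100+(x-400)/1.25-.1,y/1.25-.1)
def ref(c,p):
    g=cv2.cvtColor(c['image'],cv2.COLOR_RGB2GRAY);return cv2.cornerSubPix(g,np.array([[p]],np.float32),(4,4),(-1,-1),(3,30,.01))[0,0]
roof=[((197,142),(528,146)),((264,138),(591,142)),((264,184),(597,188)),((199,187),(533,191))]
base=[((152,125),(547,128)),((237,118),(631,122)),((161,342),None),(None,(646,341))]
P=[]
for l,r in roof:
    X0,_=tri([ray(a,L(*l)),ray(b,Rr(*r))])
    pl,pr=ref(a,L(*l)),ref(b,Rr(*r))
    X,e=tri([ray(a,pl),ray(b,pr)]);P.append(X);print('roof',X0,X,e[0],pl-L(*l),pr-Rr(*r))
P=np.array(P);print('mean',P.mean(0),'heads',[np.degrees(np.arctan2(*(P[i]-P[j])[1::-1])) for i,j in((0,3),(1,2))],'xdir',[np.degrees(np.arctan2(*(P[i]-P[j])[1::-1]))for i,j in((1,0),(2,3))])
Q={}
for k,(l,r) in enumerate(base):
    if l and r: print('base',tri([ray(a,L(*l)),ray(b,Rr(*r))]))
    if l: print(k,'L',onz(a,L(*l),.012),onz(a,ref(a,L(*l)),.012))
    if r: print(k,'R',onz(b,Rr(*r),.012),onz(b,ref(b,Rr(*r)),.012))
# held rod ends in w4/w5
for c in(a,b):
    print('rodend', c['p'])
E
```

```text
roof [0.5609 0.1328 0.1247] [0.561  0.133  0.1291] 0.10743535575617759 [ 1.3462 -0.0173] [-1.5123 -0.9772]
roof [0.5989 0.1454 0.1291] [0.5987 0.146  0.1285] 0.1997435649853085 [-0.2124 -1.0475] [ 0.0602 -0.6214]
roof [0.6085 0.1197 0.1291] [0.6082 0.1199 0.1273] 0.43058059317504194 [-1.0491 -0.9107] [0. 0.]
roof [0.5701 0.1072 0.1284] [0.5701 0.1071 0.1288] 0.3607243641996167 [0.0447 0.9778] [-0.2148 -0.5842]
mean [0.5845 0.1265 0.1284] heads [np.float64(109.23119459227604), np.float64(109.99278807531893)] xdir [np.float64(19.104290261470705), np.float64(18.61464654803745)]
base (array([0.5408, 0.1467, 0.0105]), [np.float64(0.21755048999814958), np.float64(0.2175504899980181)])
0 L [0.5406 0.1467 0.012 ] [0.5405 0.1468 0.012 ]
0 R [0.5413 0.1464 0.012 ] [0.541  0.1466 0.012 ]
base (array([0.6067, 0.1699, 0.0113]), [np.float64(0.30679542762658196), np.float64(0.30679542762658074)])
1 L [0.6064 0.1701 0.012 ] [0.6051 0.1695 0.012 ]
1 R [0.6068 0.1696 0.012 ] [0.6054 0.1698 0.012 ]
2 L [ 0.6044 -0.0323  0.012 ] [ 0.6039 -0.0314  0.012 ]
3 R [ 0.6662 -0.0115  0.012 ] [ 0.6662 -0.0115  0.012 ]
rodend [0.5195 0.0377 0.317 ]
rodend [0.6727 0.0812 0.3164]
```

```bash
cat >> h.py <<'E'
C=np.array([.6045,.0683]);HD=108.9;h_=np.radians(HD);yH=np.array([np.cos(h_),np.sin(h_)]);xH=np.array([yH[1],-yH[0]])
def W(x,y,z): return np.r_[C+(xH*x+yH*y)/1e3,z/1e3]     # holder mm -> world m (z mm abs)
def Hc(P): d=np.array(P[:2])-C;return np.array([d@xH,d@yH,P[2]])*1e3
TIP=88.
def tcp_for_tip(x,y,z,tilt):  # tip centre in holder mm
    R=Rt(HD,tilt);return W(x,y,z)+R.apply([-TIP/1e3,0,bot.hold_point_z])
E
python3 - <<'E'
from h import *
import pickle
w=pickle.load(open('w3.pkl','rb'))
p=np.array([.598,.0293,.3147]);hd=np.array([.604,.797])
Rw=Ro.from_quat([.604,.797,-.001,-.002])
for uv,dz in(((322,45),0),((322,42),.007),((325,428),0)):
    X=onz(w,uv,p[2]+.0187+dz);print(Rw.inv().apply(X-p)*1e3)
for c,us in(('w4.pkl',(323,)),('w5.pkl',(322,))):
    pass
t1=tcp_for_tip(1,62-37.6,95+7.4+3+13.7,20);t0=t1+[0,0,.06];t2=tcp_for_tip(1,62,95+7.4+3,20)
print(t0,t1,t2);go(t0,HD,20)
E
```

```text
[ 90.8771   0.1713 -18.5209]
[ 90.244    0.1998 -25.5224]
[-32.9993   0.8427 -18.7689]
[0.6264 0.0074 0.1916] [0.6264 0.0074 0.1316] [0.6142 0.043  0.1179]
shift mm [-58.7807 -64.1881 124.8845] turn deg [ -0.6725 -20.0191  -3.3716]
```

Call:
step_arm([
  [[-1, -15, -16, 25, 0, -5, -1], [-1, -30, -32, 55, -0.1, -10, -2], [-1, -45, -48, 85, -0.3, -15, -3], [-1, -57, -62, 115, -0.6, -20, -3.4], [-1, -59, -64, 125, -0.7, -20, -3.4], [-1, -59, -64, 125, -0.7, -20, -3.4], [-1, -59, -64, 125, -0.7, -20, -3.4], [-1, -59, -64, 125, -0.7, -20, -3.4]],
])

```text
t: 6.9
eef_pos: [0.6294, 0.0077, 0.1949]
tool_rot: [0.143, 0.573, 0.801, -0.098]
contact_force: [0.2, 0.0, 0.1]
gripper_width: 0.131
grasp_force: 97.9
```

```bash
python3 - <<'E'
from h import *
print(bot.get_obs()['contact_force'],pose()[0],Hc(pose()[0]))
t1=tcp_for_tip(1,62-37.6,95+7.4+3+13.7,20)
go(t1,HD,20)
for n,b in(('side',(220,190,420,340)),):
    c=shot(n);x0,y0,x1,y1=b;cv2.imwrite('pics/side1.png',cv2.resize(cv2.cvtColor(c['image'],cv2.COLOR_RGB2BGR)[y0:y1,x0:x1],None,fx=4,fy=4,interpolation=cv2.INTER_CUBIC))
E
```

```text
[0.1835 0.0212 0.102 ] [0.6294 0.0077 0.1949] [  3.8726 -65.426  194.8596]
shift mm [22.263  -3.2813 59.1687] turn deg [ 0.3305 -0.0463 -0.1731]
```

View pics/side1.png

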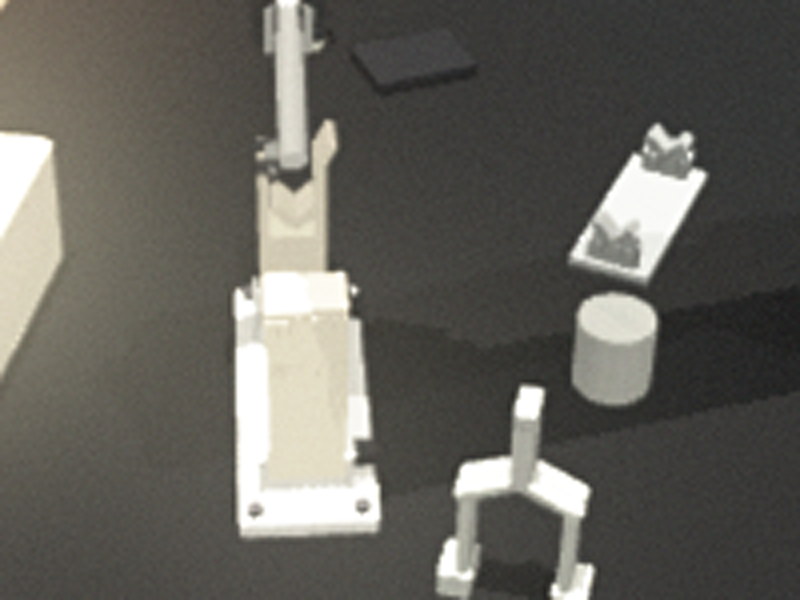

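The side view shows the rod tilted in the gripper, its tip at (292,165), aligned above the fork and behind the pocket block at (305,290). The yoke is at (525,500).

Call:
step_arm([
  [[-1, 6, -2, 15, 0, 0, 0], [-1, 12, -3, 30, 0, 0, 0], [-1, 18, -3, 45, 0, 0, 0], [-1, 22, -3, 56, 0, 0, 0], [-1, 22, -3, 59, 0, 0, 0], [-1, 22, -3, 59, 0, 0, 0], [-1, 22, -3, 59, 0, 0, 0]],
])

```text
t: 7.53
eef_pos: [0.6285, 0.0101, 0.1335]
tool_rot: [0.145, 0.572, 0.802, -0.096]
contact_force: [-1.1, 4.6, 21.7]
gripper_width: 0.127
grasp_force: 121.5
```

```bash
python3 - <<'E'
from h import *
print(bot.get_obs()['contact_force'],pose()[0],Hc(pose()[0]))
go(tcp_for_tip(1,62-37.6,95+7.4+3+13.7,20),HD,20)
go(tcp_for_tip(1,62,95+7.4+3,20),HD,20)
E
```

```text
[-1.1055  4.6063 21.6796] [0.6285 0.0101 0.1335] [  3.8663 -62.8313 133.5171]
shift mm [-1.0981 -2.8944  2.3791] turn deg [ 0.6887  0.0516 -0.0363]
shift mm [38.92   -2.9197  2.3568] turn deg [ 0.6887  0.0516 -0.0363]
```

The fingertips touched the fork, because the pull-back puts them over it. I'll back off and regrip the rod nearer its pocket end, using the cradle.

Call:
step_arm([
  [[-1, -5, 0, -14, 0, 0, 0], [-1, -17, 0, -47, 0, 0, 0], [-1, -30, 0, -82, 0, 0, 0], [-1, -44, 0, -122, 0, 0, 0], [-1, -55, 0, -150, 0, 5, 0], [-1, -55, 0, -150, 0, 10, 0], [-1, -55, 0, -150, 0, 15, 0], [-1, -55, 0, -150, 0, 20, 0], [-1, -55, 0, -150, 0, 20, 0], [-1, -55, 0, -150, 0, 20, 0]],
], force=100)

```text
t: 8.37
eef_pos: [0.624, 0.0044, 0.2879]
tool_rot: [0.001, 0.583, 0.813, -0.0]
contact_force: [-0.1, 0.6, -0.4]
gripper_width: 0.123
grasp_force: 102.1
```

```bash
python3 - <<'E'
from h import *
import pickle
print(bot.get_obs()['contact_force'],pose()[0],pose()[1].as_rotvec())
p,Rw=pose();w=shot('wrist','w6.png');pickle.dump(w,open('w6.pkl','wb'))
g=cv2.cvtColor(w['image'],cv2.COLOR_RGB2GRAY)
for u in(318,322,326): print(np.where(g[0:120,u]>120)[0].min())
for r in(80,200): x=np.where(g[r,260:400]>120)[0]+260;print(r,x.min(),x.max())
go((.4519,-.1718,.12),80)
E
```

```text
[-0.1155  0.6123 -0.3951] [0.624  0.0044 0.2879] [ 1.8296  2.5524 -0.0015]
13
13
13
80 289 362
200 303 360
shift mm [-112.7306 -220.3059  168.2371] turn deg [ 0.0336  0.0697 28.9194]
```

```bash
python3 - <<'E'
from h import *
import pickle
for f in('w3.pkl','w6.pkl'):
    g=cv2.cvtColor(pickle.load(open(f,'rb'))['image'],cv2.COLOR_RGB2GRAY)
    print(f,g[20:60:2,322],g[420:440:2,324])
    for r in(60,120,240): print(r,g[r,284:364:2])
E
```

```text
w3.pkl [ 22  25  26  26  24  25  24  26  24  26  27 117 228 239 239 239 240 239
 240 240] [111 110 111 111 106  48  19  18  20  15]
60 [ 27  24  24  26  27  24  38 108 144 158 173 187 201 212 219 226 230 235
 239 240 238 235 233 231 229 226 217 202 189 182 160  96  31  26  24  25
  26  25  25  26]
120 [ 28  28  26  26  27  25  27  60 126 154 169 184 199 210 219 225 231 235
 239 240 239 236 233 230 229 226 216 202 191 180 152 124 128 121 135 212
 210 173 216 224]
240 [ 10  12  14  15  10  13  10  11  32 111 156 174 170 193 217 224 229 232
 235 237 237 235 230 226 223 221 211 195 187 170 128 101 101 102 101  98
 101  99  85  87]
w6.pkl [241 241 241 241 241 241 241 241 242 242 241 231 231 238 239 239 239 239
 239 239] [110 110 111 109 105  47  17  17  16  17]
60 [ 26  39  47  47  48  38  59 117 125 147 163 178 192 203 212 221 225 230
 235 239 239 236 233 232 230 228 223 207 195 186 176 143 107 104 119 164
 236 242 240 165]
120 [ 26  26  26 111 236 241 240 234 142 142 160 177 189 204 214 221 226 232
 236 239 239 237 234 231 229 226 221 208 195 186 170 158 239 242 241 242
 242 243 221  75]
240 [ 12  10  14  15  12   9  13  10  23  93 148 166 155 196 214 221 226 231
 235 236 236 235 230 226 223 221 212 198 187 174 136  51  24  24  23  21
  21  24  24  25]
```

Call:
step_arm([
  [[-1, -13, -26, 10, 0, 0, 4], [-1, -27, -52, 25, 0, 0, 8], [-1, -41, -80, 45, 0, 0, 12], [-1, -55, -108, 70, 0, 0, 16], [-1, -69, -136, 95, 0, 0, 20], [-1, -84, -164, 120, 0, 0, 24], [-1, -98, -192, 145, 0, 0, 28], [-1, -113, -220, 168, 0, 0, 29], [-1, -113, -220, 168, 0, 0, 29], [-1, -113, -220, 168, 0, 0, 29]],
])

```text
t: 9.25
eef_pos: [0.4505, -0.1711, 0.1193]
tool_rot: [-0.001, 0.766, 0.643, -0.001]
contact_force: [0.3, 0.0, -0.6]
gripper_width: 0.124
grasp_force: 102.2
```

Call:
step_arm([
  [[-1, 0, 0, 0, 0, 0, 0], [-1, 0, 0, 0, 0, 0, 0], [-1, 0, 0, 0, 0, 0, 0]],
])

```text
t: 9.5
eef_pos: [0.4545, -0.1703, 0.1215]
tool_rot: [0.001, 0.765, 0.644, 0.001]
contact_force: [0.0, 0.8, -0.7]
gripper_width: 0.121
grasp_force: 102.2
```

```bash
python3 - <<'E'
from h import *
print(bot.get_obs()['contact_force'],pose()[0])
go((.4519,-.1718,.0192),80)
E
```

```text
[ 0.0069  0.8331 -0.6958] [ 0.4545 -0.1703  0.1215]
shift mm [ -2.013   -2.649  102.3251] turn deg [ 0.2131 -0.0367  0.132 ]
```

```bash
cat >> h.py <<'E'
def avg(n=5):
    global pose
    P=[];F=[];Q=[]
    for i in range(n):
        bot.read_camera('wrist');s=bot.get_obs();P.append(s['eef_pos']);F.append(s['contact_force']);Q.append(np.array(s['tool_rot']))
    P=np.array(P);q=np.mean(Q,0);r=Ro.from_quat([q[1],q[2],q[3],q[0]]);m=P.mean(0)
    pose=lambda:(m,r)
    print('avg',m,'sd mm',P.std(0)*1e3,'F',np.mean(F,0),'holder',Hc(m),'tilt',np.degrees(-np.arcsin(r.as_matrix()[2,0])),'head',np.degrees(np.arctan2(r.as_matrix()[1,0],r.as_matrix()[0,0])))
    return m
E
python3 - <<'E'
from h import *
avg(6)
go((.4519,-.1718,.0192),80)
E
```

```text
avg [ 0.4536 -0.1711  0.1211] sd mm [0.3805 0.3472 0.205 ] F [ 0.1438 -0.014  -0.7326] holder [-220.2918 -177.6394  121.1012] tilt -0.0339743962517036 head 80.02462117544714
shift mm [ -1.0306  -1.8475 101.8961] turn deg [ 0.1495 -0.034   0.0246]
```

Call:
step_arm([
  [[-1, -1, -2, 30, 0, 0, 0], [-1, -1, -2, 60, 0, 0, 0], [-1, -1, -2, 85, 0, 0, 0], [-1, -1, -2, 96, 0, 0, 0], [-1, -1, -2, 100, 0, 0, 0], [-1, -1, -2, 101, 0, 0, 0], [-1, -1, -2, 101, 0, 0, 0]],
])

```text
t: 10.38
eef_pos: [0.4514, -0.1723, 0.0203]
tool_rot: [0.001, 0.766, 0.642, 0.001]
contact_force: [-1.0, -0.3, -1.2]
gripper_width: 0.125
grasp_force: 102.2
```

```bash
python3 -c "
from h import *
avg(2)"
```

```text
avg [ 0.4514 -0.1724  0.0206] sd mm [0.0206 0.0292 0.0507] F [ 0.0083 -0.7918 -0.9374] holder [-222.7771 -178.1788   20.595 ] tilt -0.02222535301101301 head 79.9395946072859
```

Call:
step_arm([
  [[-1, 0, 0, 1, 0, 0, 0], [-1, 0, 0, 1.5, 0, 0, 0], [0.2, 0, 0, 1, 0, 0, 0], [0.2, 0, 0, 1, 0, 0, 0], [0.2, 0, 0, 1, 0, 0, 0], [0.2, 0, 0, 1, 0, 0, 0], [0.2, 8, 0, 0, 0, 0, 0], [0.2, 16, 0, -1, 0, 0, 0], [0.2, 20, 0, -1, 0, 0, 0], [0.2, 20, 0, -1, 0, 0, 0]],
])

```text
t: 11.32
eef_pos: [0.4549, -0.1507, 0.0208]
tool_rot: [0.0, 0.766, 0.643, 0.001]
contact_force: [0.4, -0.4, -0.4]
gripper_width: 0.598
grasp_force: 0.0
```

Call:
step_arm([
  [[0.2, 0, 0, 0, 0, 0, 0], [-1, 0, 0, 0, 0, 0, 0], [-1, 0, 0, 0, 0, 0, 0], [-1, 0, 0, 0, 0, 0, 0], [-1, 0, 0, 0, 0, 0, 0], [-1, 0, 0, 0, 0, 0, 0], [-1, 0, 0, 0, 0, 0, 0], [-1, 0, 0, 0, 0, 0, 0]],
], force=110)

```text
t: 11.98
eef_pos: [0.4551, -0.153, 0.021]
tool_rot: [0.001, 0.766, 0.642, 0.001]
contact_force: [2.3, -1.9, 2.7]
gripper_width: 0.127
grasp_force: 107.5
```

Call:
step_arm([
  [[-1, 0, 0, -10, 0, 0, 0], [-1, 0, 0, -40, 0, 0, 0], [-1, 0, 0, -80, 0, 0, 0], [-1, 0, 0, -120, 0, 0, 0], [-1, 0, 0, -160, 0, 0, 0], [-1, 0, 0, -200, 0, 0, 0], [-1, 0, 0, -220, 0, 0, 0], [-1, 0, 0, -220, 0, 0, 0], [-1, 0, 0, -220, 0, 0, 0]],
])

```text
t: 12.73
eef_pos: [0.4537, -0.1525, 0.2416]
tool_rot: [0.001, 0.766, 0.642, 0.001]
contact_force: [0.6, -0.1, -2.1]
gripper_width: 0.125
grasp_force: 107.6
```

```bash
python3 - <<'E'
from h import *
w=shot('wrist','w7.png');p,Rw=pose();g=cv2.cvtColor(w['image'],cv2.COLOR_RGB2GRAY)
print(p,g[40:160:4,322],g[340:460:4,324])
for r in range(40,160,4):
    pass
c=np.where(g[0:300,322]>150)[0];print(c[:1],c[-1:])
v=c[0]
for dz in(0,.007): print(Rw.inv().apply(onz(w,(322,v),p[2]+.0187+dz)-p)*1e3)
E
```

```text
[ 0.4529 -0.1524  0.2402] [ 70  70  70  69  70  70  70  70  70  72  71  72  71  69  71  71  71  71
  72  72 190 255 255 255 255 255 255 255 255 255] [240 239 240 240 240 239 239 239 239 238 239 238 238 238 237 237 238 238
 238 237 237 236 231  53  52  53  55  53  53  54]
[120] [299]
[ 70.0955   0.1651 -18.6608]
[ 69.877    0.1755 -25.661 ]
```

```bash
cat >> h.py <<'E'
TIP=70.;AX=15.5
def tcp_for_tip(x,y,z,tilt):
    R=Rt(HD,tilt);return W(x,y,z)+R.apply([-TIP/1e3,0,AX/1e3])
def tip():
    p,R=pose();return Hc(p+R.apply([TIP/1e3,0,-AX/1e3]))
E
python3 - <<'E'
from h import *
avg(2)
t=tcp_for_tip(1,62-23.5,105.4+8.6,20);print(t)
go(t+[0,0,.13],HD,20)
go(t+[0,0,.13],HD,0)
E
```

```text
avg [ 0.4525 -0.1523  0.2393] sd mm [0.0087 0.0122 0.1792] F [ 0.1248  0.419  -1.0125] holder [-215.2486 -159.5069  239.2664] tilt -0.06507460358628497 head 79.94948843102948
[0.616  0.0378 0.1234]
shift mm [215.7579 127.7616 -14.0903] turn deg [ -5.1343 -19.6602 -28.6403]
shift mm [215.7579 127.7616 -14.0903] turn deg [ -0.0825  -0.0892 -28.9504]
```

Call:
step_arm([
  [[-1, 22, 13, -2, -0.5, -2, -3], [-1, 46, 27, -3, -1, -4, -6], [-1, 70, 42, -5, -1.8, -7, -10], [-1, 95, 57, -6, -2.5, -9.5, -14], [-1, 120, 71, -8, -3.2, -12.4, -18], [-1, 145, 86, -9, -4, -15, -22], [-1, 170, 101, -11, -4.7, -18, -26], [-1, 195, 116, -13, -5.1, -19.7, -28.6], [-1, 216, 128, -14, -5.1, -19.7, -28.6], [-1, 216, 128, -14, -5.1, -19.7, -28.6]],
])

```text
t: 13.72
eef_pos: [0.6188, 0.0438, 0.2527]
tool_rot: [0.141, 0.57, 0.803, -0.099]
contact_force: [0.3, 1.1, 0.1]
gripper_width: 0.121
grasp_force: 107.7
```

Call:
step_arm([
  [[-1, 0, 0, 0, 0, 0, 0], [-1, 0, 0, 0, 0, 0, 0], [-1, 0, 0, 0, 0, 0, 0]],
])

```text
t: 13.97
eef_pos: [0.6168, 0.0359, 0.254]
tool_rot: [0.142, 0.573, 0.8, -0.102]
contact_force: [0.5, 0.0, -0.5]
gripper_width: 0.124
grasp_force: 107.7
```

```bash
python3 - <<'E'
from h import *
avg(4);print(tip())
t=tcp_for_tip(1,62-23.5,105.4+8.6,20)
go(t+[0,0,.04],HD,20)
E
```

```text
avg [0.6172 0.0362 0.2548] sd mm [0.1656 0.2452 0.2583] F [-0.0085  0.3214 -0.559 ] holder [  1.6501 -34.5135 254.8254] tilt 20.179475531963877 head 108.72080034437481
[  1.8511  36.5363 245.2266]
shift mm [33.3595 -0.7723 85.1684] turn deg [ 0.0166  0.1796 -0.1682]
```

Call:
step_arm([
  [[-1, 10, -1, 25, 0, 0, 0], [-1, 20, -1, 50, 0, 0, 0], [-1, 28, -1, 72, 0, 0, 0], [-1, 33, -1, 85, 0, 0, 0], [-1, 33, -1, 85, 0, 0, 0], [-1, 33, -1, 85, 0, 0, 0], [-1, 33, -1, 85, 0, 0, 0]],
])

```text
t: 14.75
eef_pos: [0.6174, 0.0393, 0.1654]
tool_rot: [0.144, 0.573, 0.801, -0.1]
contact_force: [0.3, 0.3, -0.9]
gripper_width: 0.122
grasp_force: 107.7
```

```bash
python3 - <<'E'
from h import *
avg(4);print(tip())
go(tcp_for_tip(1,62-23.5,105.4+8.6,20),HD,20)
E
```

```text
avg [0.6174 0.0393 0.1655] sd mm [0.1443 0.0602 0.1758] F [-0.1042  0.1727 -0.4914] holder [  2.7793 -31.5863 165.4865] tilt 20.164740024763606 head 108.74348676721493
[  2.8955  39.4661 155.9058]
shift mm [13.5792 -1.9768 39.8639] turn deg [ 0.2341  0.1651 -0.1466]
```

Call:
step_arm([
  [[-1, 3, -2, 10, 0, 0, 0], [-1, 6, -2, 20, 0, 0, 0], [-1, 10, -2, 30, 0, 0, 0], [-1, 13, -2, 37, 0, 0, 0], [-1, 14, -2, 40, 0, 0, 0], [-1, 14, -2, 40, 0, 0, 0], [-1, 14, -2, 40, 0, 0, 0]],
])

```text
t: 15.53
eef_pos: [0.6148, 0.0379, 0.1211]
tool_rot: [0.143, 0.573, 0.801, -0.101]
contact_force: [0.4, -0.2, -0.6]
gripper_width: 0.122
grasp_force: 107.7
```

```bash
python3 - <<'E'
from h import *
avg(4);print(tip())
go(tcp_for_tip(1,62,105.4,20),HD,20)
c=shot('side');b=(240,200,340,275);x0,y0,x1,y1=b;cv2.imwrite('pics/side2.png',cv2.resize(cv2.cvtColor(c['image'],cv2.COLOR_RGB2BGR)[y0:y1,x0:x1],None,fx=6,fy=6,interpolation=cv2.INTER_CUBIC))
E
```

```text
avg [0.6152 0.038  0.1219] sd mm [0.0457 0.0163 0.1412] F [ 0.1992 -0.1063 -0.636 ] holder [  0.2815 -32.1264 121.8565] tilt 20.14599613363509 head 108.79595911545215
[  0.3633  38.9292 112.2992]
shift mm [24.0764  0.6806 -1.2888] turn deg [ 0.1388  0.1461 -0.0975]
```

View pics/side2.png

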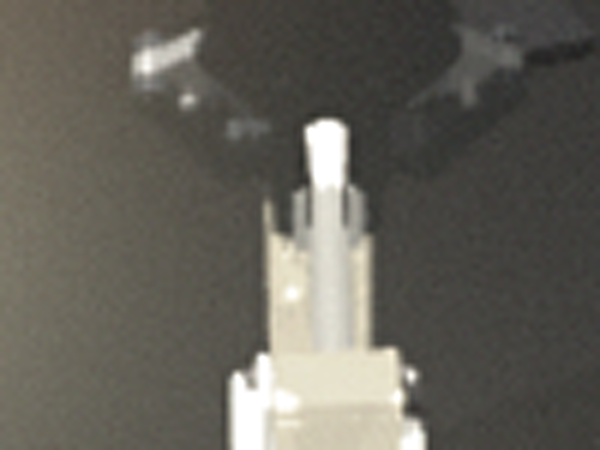

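The rod passes between the fork cheeks at (330,290), and its tip goes down behind the pocket roof at (335,380) with no contact force. Next I slide it in.

Call:
step_arm([
  [[-1, 5, 0.5, -1, 0, 0, 0], [-1, 10, 0.5, -1, 0, 0, 0], [-1, 15, 0.5, -1, 0, 0, 0], [-1, 20, 0.5, -1, 0, 0, 0], [-1, 24, 0.5, -1, 0, 0, 0], [-1, 24, 0.5, -1, 0, 0, 0], [-1, 24, 0.5, -1, 0, 0, 0]],
])

```text
t: 16.37
eef_pos: [0.6078, 0.06, 0.114]
tool_rot: [0.143, 0.573, 0.801, -0.101]
contact_force: [-0.3, -0.5, -1.0]
gripper_width: 0.121
grasp_force: 107.7
```

```bash
python3 - <<'E'
from h import *
avg(4);print(tip())
go(tcp_for_tip(1,62,105.4-4,20),HD,20)
E
```

```text
avg [0.608  0.0594 0.1142] sd mm [0.0374 0.1589 0.0314] F [ 0.2012 -0.392  -0.8218] holder [  0.4228  -9.5893 114.1597] tilt 20.159205435036395 head 108.79284149151896
[  0.5217  61.4641 104.586 ]
shift mm [1.6453 0.5697 3.0015] turn deg [ 0.0887  0.1593 -0.1005]
```

Call:
step_arm([
  [[-1, 0.3, 0.5, 0.9, 0, 0, 0], [-1, 0.6, 0.5, 1.8, 0, 0, 0], [-1, 0.6, 0.5, 1.8, 0, 0, 0]],
])

```text
t: 16.82
eef_pos: [0.6087, 0.0592, 0.1125]
tool_rot: [0.143, 0.573, 0.8, -0.101]
contact_force: [-0.9, -1.3, 2.1]
gripper_width: 0.117
grasp_force: 108.1
```

Call:
step_arm([
  [[-1, 0.2, 0, 0.5, 0, 0, 0], [-1, 0.3, 0, 0.9, 0, 0, 0], [-1, 0.3, 0, 0.9, 0, 0, 0]],
])

```text
t: 17.07
eef_pos: [0.6088, 0.059, 0.1117]
tool_rot: [0.143, 0.573, 0.8, -0.101]
contact_force: [-0.1, -1.8, 4.6]
gripper_width: 0.122
grasp_force: 108.3
```

Call:
step_arm([
  [[-1, 0.2, 0, 0.5, 0, 0, 0], [-1, 0.3, 0, 0.9, 0, 0, 0], [-1, 0.3, 0, 0.9, 0, 0, 0]],
])

```text
t: 17.32
eef_pos: [0.6089, 0.0588, 0.111]
tool_rot: [0.144, 0.573, 0.8, -0.101]
contact_force: [-1.0, -3.2, 5.8]
gripper_width: 0.124
grasp_force: 108.5
```

```bash
python3 - <<'E'
from h import *
avg(2);print(tip())
for t in (14,8,3,0): go(tcp_for_tip(1,62.5,103.8,t),HD,t)
E
```

```text
avg [0.6089 0.0588 0.1111] sd mm [0.0066 0.0291 0.0077] F [-0.6898 -3.5628  7.0282] holder [  1.1415 -10.4039 111.0655] tilt 20.23399236905488 head 108.74825679937307
[  1.286   60.6368 101.399 ]
shift mm [ 3.0144 -0.1577  4.6122] turn deg [ 0.1165  6.2342 -0.1363]
shift mm [ 5.7915 -0.1778 11.5839] turn deg [ 0.1236 12.2342 -0.1302]
shift mm [ 8.6524 -0.1955 17.1459] turn deg [ 0.1294 17.2342 -0.1249]
shift mm [10.5979 -0.2064 20.3559] turn deg [ 0.1328 20.2342 -0.1217]
```

Call:
step_arm([
  [[-1, 1.5, 0, 2.3, 0, 3, 0], [-1, 3, 0, 4.6, 0, 6, 0], [-1, 4, 0, 7, 0, 8, 0], [-1, 5, 0, 9.3, 0, 10, 0], [-1, 5.8, 0, 11.6, 0, 12.2, 0], [-1, 5.8, 0, 11.6, 0, 12.2, 0]],
])

```text
t: 17.92
eef_pos: [0.608, 0.0597, 0.0976]
tool_rot: [0.056, 0.582, 0.81, -0.039]
contact_force: [-2.2, -3.5, 5.5]
gripper_width: 0.123
grasp_force: 108.6
```

```bash
python3 - <<'E'
from h import *
avg(2);print(tip(),bot.get_obs()['torque'])
for t in (3,0): go(tcp_for_tip(1,62.5,103.8,t),HD,t)
E
```

```text
avg [0.6079 0.0595 0.0976] sd mm [0.0077 0.0467 0.0001] F [-2.0899 -4.5478  4.9891] holder [ 0.3565 -9.4124 97.5756] tilt 7.959681337548648 head 108.6492405432739
[  0.6503  62.059  103.233 ] [-0.6715  0.3854 -0.4892]
shift mm [1.9626 0.6317 5.3716] turn deg [ 0.0462  4.9598 -0.2467]
shift mm [3.1812 0.6242 8.9218] turn deg [ 0.0527  7.9598 -0.2455]
```

Call:
step_arm([
  [[-1, 0.5, 0.3, 2.2, 0, 2, 0], [-1, 1, 0.6, 4.4, 0, 4, 0], [-1, 1.5, 0.6, 6.6, 0, 6, 0], [-1, 2, 0.6, 8.9, 0, 8, 0], [-1, 2, 0.6, 8.9, 0, 8, 0]],
])

```text
t: 18.43
eef_pos: [0.6084, 0.0626, 0.0895]
tool_rot: [-0.001, 0.583, 0.813, 0.002]
contact_force: [-4.6, -0.3, 12.2]
gripper_width: 0.124
grasp_force: 109.4
```

```bash
python3 - <<'E'
from h import *
avg(2);print(tip(),bot.get_obs()['torque'])
import pickle;c=shot('scene');pickle.dump(c,open('s2.pkl','wb'))
b=(310,170,410,270);x0,y0,x1,y1=b;cv2.imwrite('pics/scene2.png',cv2.resize(cv2.cvtColor(c['image'],cv2.COLOR_RGB2BGR)[y0:y1,x0:x1],None,fx=6,fy=6,interpolation=cv2.INTER_CUBIC))
E
```

```text
avg [0.6083 0.0626 0.0895] sd mm [0.0069 0.0078 0.0065] F [-4.2426 -1.3259 11.7347] holder [ 1.7889 -6.6308 89.5183] tilt -0.14251681619430506 head 108.76441136376879
[  1.9156  63.3303 105.1923] [-0.2447  0.94   -0.3215]
```

View pics/scene2.png

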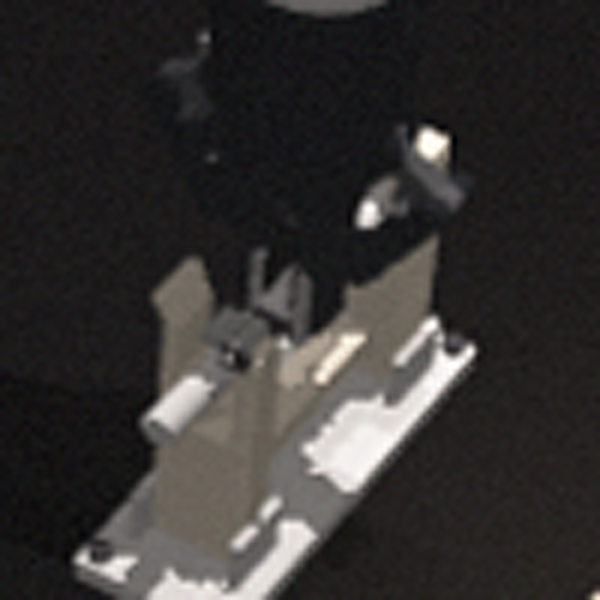

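The rod's free end at (165,415) is down in the fork and the jaw is at (240,330), but the push is only 12 N. I'll press on gently to find a firm seat.

Call:
step_arm([
  [[-1, 0, 0, 0.7, 0, 0, 0], [-1, 0, 0, 1.4, 0, 0, 0], [-1, 0, 0, 1.4, 0, 0, 0]],
])

```text
t: 18.83
eef_pos: [0.6084, 0.0626, 0.0894]
tool_rot: [0.001, 0.582, 0.813, 0.001]
contact_force: [-7.7, -3.3, 22.5]
gripper_width: 0.126
grasp_force: 110.5
```

Call:
step_arm([
  [[-1, 0, 0, 0.7, 0, 0, 0], [-1, 0, 0, 1.4, 0, 0, 0], [-1, 0, 0, 1.4, 0, 0, 0]],
])

```text
t: 19.08
eef_pos: [0.6085, 0.0626, 0.0893]
tool_rot: [0.001, 0.582, 0.813, 0.001]
contact_force: [-13.3, -4.4, 33.4]
gripper_width: 0.122
grasp_force: 111.7
```

Call:
step_arm([
  [[-1, 0, -0.7, -1.5, 0, 0, 0], [-1, 0, -1, -3, 0, 0, 0], [-1, 0, -1, -3, 0, 0, 0]],
])

```text
t: 19.33
eef_pos: [0.6079, 0.0624, 0.0895]
tool_rot: [0.001, 0.582, 0.813, 0.002]
contact_force: [-2.3, -0.5, 9.6]
gripper_width: 0.121
grasp_force: 108.7
```

Call:
step_arm([
  [[0.3, 0, 0, 0, 0, 0, 0], [0.5, 0, 0, 0, 0, 0, 0], [0.5, 0, 0, 0, 0, 0, 0], [0.5, 0, 0, 0, 0, 0, 0], [0.5, 0, 0, 0, 0, 0, 0]],
])

```text
t: 19.75
eef_pos: [0.6072, 0.0617, 0.0882]
tool_rot: [-0.0, 0.582, 0.813, 0.001]
contact_force: [0.3, -0.1, -0.0]
gripper_width: 0.75
grasp_force: 0.0
```

Call:
step_arm([
  [[0.5, 0, 0, -15, 0, 0, 0], [0.5, 0, 0, -50, 0, 0, 0], [0.5, -10, 0, -90, 0, 0, 0], [0.5, -25, 0, -130, 0, 0, 0], [0.5, -40, 0, -170, 0, 0, 0], [0.5, -60, 0, -190, 0, 0, 0], [0.5, -60, 0, -190, 0, 0, 0], [0.5, -60, 0, -190, 0, 0, 0]],
])

```text
t: 20.42
eef_pos: [0.6274, 0.0034, 0.2807]
tool_rot: [0.002, 0.583, 0.813, 0.002]
contact_force: [0.5, -0.2, -1.2]
gripper_width: 0.746
grasp_force: 0.0
```

```bash
python3 - <<'E'
from h import *
import pickle
avg(1)
c=shot('wrist','w8.png');pickle.dump(c,open('w8.pkl','wb'))
cv2.imwrite('pics/w8c.png',cv2.resize(cv2.cvtColor(c['image'],cv2.COLOR_RGB2BGR)[0:400,60:580],None,fx=1.5,fy=1.5,interpolation=cv2.INTER_CUBIC))
E
```

```text
avg [0.6262 0.0046 0.279 ] sd mm [0. 0. 0.] F [ 0.2206  0.0428 -0.7525] holder [ -0.1389 -67.3298 279.0353] tilt -0.05205328622574272 head 108.8179459957268
```

View pics/w8c.png

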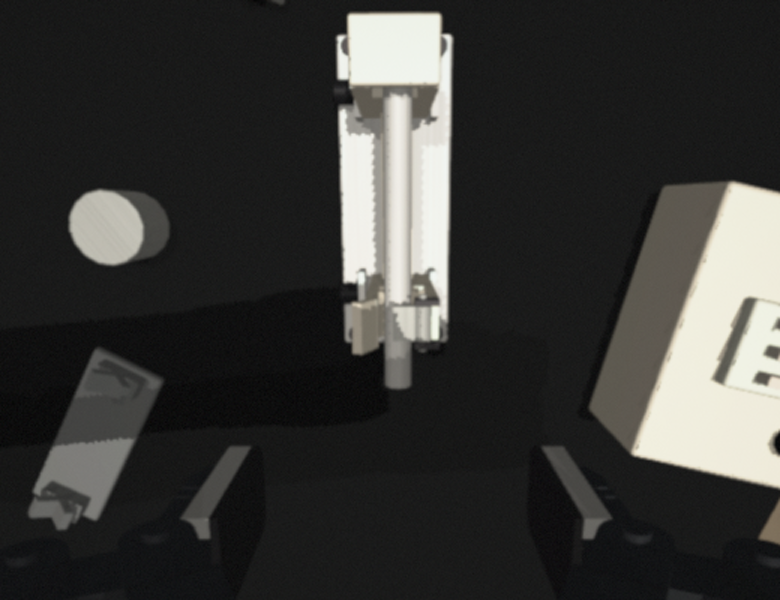

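The rod lies in the fork with the jaw plate shut across it at (410,320). Its free end is at (398,387) and the other end is under the pocket roof at (397,90). Now the yoke.

```bash
python3 - <<'E'
from h import *
import pickle
w=pickle.load(open('w8.pkl','rb'));d=pickle.load(open('c0.pkl','rb'))['side']
f=lambda x,y:(60+x/1.5,y/1.5)
for z in(.102,.105): print('rod end',Hc(onz(w,f(398,386),z)),'pocket side',Hc(onz(w,f(398,95),z)))
a,b=onz(d,(334.5,337),.003),onz(d,(363.5,340),.003);print('yoke feet',a,b,np.degrees(np.arctan2(*(b-a)[1::-1])))
avg(2);go((.475,.12,.29),100)
E
```

```text
rod end [  1.5834 -98.1505 102.    ] pocket side [  1.7658  47.9331 102.    ]
rod end [  1.5652 -97.2409 105.    ] pocket side [  1.7459  47.4699 105.    ]
yoke feet [0.4923 0.1761 0.003 ] [0.4365 0.1684 0.003 ] -172.17869764332906
avg [0.6253 0.0056 0.2774] sd mm [0.0152 0.017  0.1046] F [-0.736  -0.3238 -0.9071] holder [ -0.6419 -66.0751 277.3648] tilt -0.11817378142922472 head 108.95347505300543
shift mm [ 157.0588 -104.9843  -12.3012] turn deg [-0.0147 -0.1175  8.9535]
```

Call:
step_arm([
  [[1, 32, -21, -3, 0, 0, 3], [1, 64, -42, -5, 0, 0, 6], [1, 96, -63, -8, 0, 0, 9], [1, 130, -86, -11, 0, 0, 10], [1, 157, -105, -12, 0, 0, 10], [1, 157, -105, -12, 0, 0, 10], [1, 157, -105, -12, 0, 0, 10], [1, 157, -105, -12, 0, 0, 10]],
])

```text
t: 21.28
eef_pos: [0.4763, 0.1189, 0.29]
tool_rot: [0.0, 0.65, 0.76, 0.001]
contact_force: [-0.2, -0.3, -0.4]
gripper_width: 1.001
grasp_force: 0.0
```

```bash
python3 - <<'E'
from h import *
import pickle
avg(2)
c=shot('wrist','w9.png');pickle.dump(c,open('w9.pkl','wb'))
E
```

```text
avg [0.4768 0.1184 0.2899] sd mm [0.1179 0.0718 0.0027] F [-0.1307 -0.5663 -0.0734] holder [-104.5576   88.7633  289.8965] tilt -0.08755555441952143 head 98.79052283094107
```

Call:
step_arm([
  [[1, -20, 30, 0, 0, 0, 0], [1, -30, 60, 0, 0, 0, 0], [1, -30, 60, 0, 0, 0, 0], [1, -30, 60, 0, 0, 0, 0], [1, -30, 60, 0, 0, 0, 0]],
])

```text
t: 21.85
eef_pos: [0.5402, 0.0987, 0.2898]
tool_rot: [-0.001, 0.651, 0.759, 0.001]
contact_force: [0.3, 0.3, 0.3]
gripper_width: 1.001
grasp_force: 0.0
```

```bash
python3 - <<'E'
from h import *
import pickle
avg(2)
c=shot('wrist','w10.png');pickle.dump(c,open('w10.pkl','wb'))
a=pickle.load(open('w9.pkl','rb'))
f=lambda i:cv2.resize(cv2.cvtColor(i['image'],cv2.COLOR_RGB2BGR)[:300,100:500],None,fx=1,fy=1)
cv2.imwrite('pics/pair2.png',np.hstack([f(a),f(c)]))
E
```

```text
avg [0.5397 0.099  0.2902] sd mm [0.0731 0.0483 0.1241] F [-0.2998  0.4063 -0.3591] holder [-51.3356  50.0536 290.2156] tilt -0.09629202886356322 head 98.87779057803036
```

View pics/pair2.png

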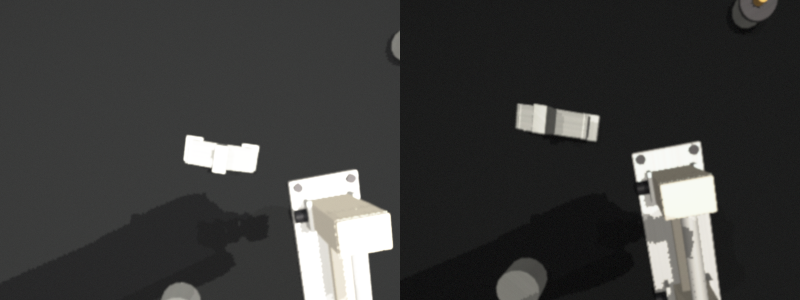

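Left view: the yoke spans (184,136)–(258,172) with its tab top around (219,160). Right view: tab top at (541,119), body (516,103)–(599,140). I'll refine these from masks.

```bash
python3 - <<'E'
from h import *
import pickle
for f,(x0,y0,x1,y1) in(('w9.pkl',(270,120,375,190)),('w10.pkl',(205,90,310,155))):
    c=pickle.load(open(f,'rb'));g=cv2.cvtColor(c['image'],cv2.COLOR_RGB2GRAY)[y0:y1,x0:x1]
    print(f,np.percentile(g,[50,80,90,95,99]))
    for T in (120,200,225):
        m=(g>T).astype(np.uint8);cs,_=cv2.findContours(m,0,1)
        for k in cs:
            if cv2.contourArea(k)>100: print(T,cv2.contourArea(k),(cv2.approxPolyDP(k,2,True)[:,0]+[x0,y0]).tolist(),cv2.minAreaRect(k+np.array([x0,y0])))
    r=range(2,g.shape[0],5)
    lo,hi=(35,60) if f=='w9.pkl' else (24,50)
    for i in r:print(i+y0,g[i,lo:hi])
E
```

```text
w9.pkl [ 60. 254. 255. 255. 255.]
120 2012.0 [[286, 135], [283, 155], [286, 163], [310, 167], [312, 172], [322, 174], [326, 170], [355, 170], [358, 145], [323, 145], [305, 141], [301, 136]] ((320.1430969238281, 156.2662811279297), (74.81273651123047, 34.599544525146484), 8.275894165039062)
200 1849.0 [[286, 137], [284, 160], [288, 163], [311, 166], [312, 171], [321, 173], [326, 169], [350, 172], [355, 168], [357, 145], [323, 146], [305, 142], [301, 137]] ((320.1409606933594, 156.24131774902344), (73.3871841430664, 32.968936920166016), 8.365885734558105)
225 1801.5 [[286, 137], [286, 162], [311, 166], [313, 171], [322, 173], [326, 169], [352, 171], [355, 167], [358, 150], [356, 145], [321, 146], [304, 142], [301, 137]] ((320.1430969238281, 156.26626586914062), (73.12144470214844, 32.62036895751953), 8.275894165039062)
122 [61 58 60 59 58 60 59 61 60 59 59 59 59 59 59 60 59 60 60 61 60 60 60 60
 59]
127 [59 60 61 60 58 60 59 59 58 60 59 60 58 59 60 59 59 60 60 60 60 60 59 59
 59]
132 [59 60 59 59 59 61 61 59 59 60 61 59 60 59 60 61 60 59 60 60 59 60 59 60
 61]
137 [59 59 58 61 59 59 60
[... 2173 characters left out ...]
74  75  76  78  77  77  79]
122 [186 184 181 184 208 216 218 218 221 219 220 222 222 222 222 215 168 104
  76  75  77  78  77  78  78  85]
127 [187 183 179 192 208 216 217 219 220 220 221 222 224 224 220 189 123  83
  76  76  77  77  78  77  78  98]
132 [ 36  45  63  97 119 126 134 146 157 173 185 194 199 205 201 163 102  72
  73  74  76  75  76  77  86 118]
137 [29 29 28 32 27 25 30 27 28 29 25 28 27 23 17 13 14 15 15 13 17 13 14 14
 11 18]
142 [28 26 28 26 29 27 30 26 29 28 28 27 30 26 28 27 27 27 28 28 27 20 19 16
 18 18]
147 [30 27 28 29 26 30 27 29 27 28 29 29 27 26 27 28 29 30 28 29 29 30 28 26
 28 27]
152 [29 27 28 28 29 28 29 28 29 29 29 28 27 27 28 32 29 29 28 28 27 27 26 28
 29 27]
```

```bash
python3 - <<'E'
from h import *
import pickle
a=pickle.load(open('w9.pkl','rb'));b=pickle.load(open('w10.pkl','rb'))
print('tab',tri([ray(a,(319.2,160)),ray(b,(238.9,118.5))]))
for z in(.118,.122): print(onz(a,(319.2,160),z),onz(b,(238.9,118.5),z))
P=[onz(b,p,.122) for p in((234.2,104.5),(232.2,130.5),(243.2,132.5),(245.5,106.5))]
hd=lambda p,q:np.degrees(np.arctan2(*(q-p)[1::-1]))
print('yoke y',hd(P[1],P[0]),hd(P[2],P[3]),'x',hd(P[0],P[3]),hd(P[1],P[2]),np.linalg.norm(P[0]-P[1]),np.linalg.norm(P[0]-P[3]))
# body top ridge/roof in w10: sloped shoulders z~.08; feet in w9 
print('feet w9 near edge',hd(onz(a,(286,163),.01),onz(a,(352,172),.01)),'w10 shoulders',hd(onz(b,(218,104),.08),onz(b,(297,115),.08)),hd(onz(b,(216,127),.08),onz(b,(296,139),.08)))
avg(2)
go((.4694,.1604,.20),98)
E
```

```text
tab (array([0.4666, 0.1654, 0.1201]), [np.float64(0.47390047559846693), np.float64(0.47390047559841675)])
[0.4665 0.1649 0.118 ] [0.4663 0.1659 0.118 ]
[0.4665 0.1651 0.122 ] [0.4671 0.1659 0.122 ]
yoke y 90.79339739119558 90.54034890534648 x -0.5572792530246098 -1.0252101319106208 0.018115004438055412 0.008144294739439794
feet w9 near edge 1.0799488251998575 w10 shoulders 1.4316114901988555 0.6955610185026943
avg [0.5397 0.099  0.2907] sd mm [0.0334 0.0319 0.0322] F [-0.4334  0.3245  0.087 ] holder [-51.3342  50.0537 290.7103] tilt -0.04692145397473996 head 98.89109742935035
shift mm [ 71.4296 -60.1752  90.6459] turn deg [ 0.1168 -0.0478  0.891 ]
```

```bash
python3 - <<'E'
from h import *
avg(1)
go((.4667,.1655,.19),90.6)
E
```

```text
avg [0.5399 0.0989 0.2908] sd mm [0. 0. 0.] F [ 0.7757  0.0335 -0.0998] holder [-51.2499  49.8892 290.7626] tilt -0.04285631870660172 head 98.87676845712525
shift mm [ 77.0164 -62.2237 100.6821] turn deg [ 0.124  -0.052   8.2767]
```

Call:
step_arm([
  [[1, 22, -18, 10, 0, 0, 3], [1, 44, -36, 30, 0, 0, 6], [1, 66, -53, 55, 0, 0, 8.3], [1, 77, -62, 85, 0, 0, 8.3], [1, 77, -62, 101, 0, 0, 8.3], [1, 77, -62, 101, 0, 0, 8.3], [1, 77, -62, 101, 0, 0, 8.3], [1, 77, -62, 101, 0, 0, 8.3]],
])

```text
t: 22.82
eef_pos: [0.4684, 0.1656, 0.1908]
tool_rot: [0.0, 0.704, 0.71, 0.002]
contact_force: [-0.4, 0.3, 0.8]
gripper_width: 1.0
grasp_force: 0.0
```

```bash
python3 - <<'E'
from h import *
avg(4)
go((.4667,.1655,.09),90.6)
E
```

```text
avg [0.4685 0.1655 0.1908] sd mm [0.1528 0.067  0.1574] F [-0.1147 -0.0791 -0.2771] holder [-97.1508 135.9835 190.8104] tilt -0.12591503321830827 head 90.48113597319383
shift mm [ -0.1892  -2.2419 100.802 ] turn deg [ 0.2289 -0.1257 -0.1191]
```

Call:
step_arm([
  [[1, 0, -2, 25, 0, 0, 0], [1, 0, -2, 55, 0, 0, 0], [1, 0, -2, 80, 0, 0, 0], [1, 0, -2, 95, 0, 0, 0], [1, 0, -2, 101, 0, 0, 0], [1, 0, -2, 101, 0, 0, 0], [1, 0, -2, 101, 0, 0, 0]],
])

```text
t: 23.6
eef_pos: [0.4661, 0.1659, 0.0893]
tool_rot: [0.0, 0.704, 0.71, 0.002]
contact_force: [-0.1, -0.5, 0.2]
gripper_width: 1.0
grasp_force: 0.0
```

Call:
step_arm([
  [[-1, 0, 0, 0, 0, 0, 0], [-1, 0, 0, 0, 0, 0, 0], [-1, 0, 0, 0, 0, 0, 0], [-1, 0, 0, 0, 0, 0, 0], [-1, 0, 0, 0, 0, 0, 0], [-1, 0, 0, 0, 0, 0, 0], [-1, 0, 0, 0, 0, 0, 0], [-1, 0, 0, 0, 0, 0, 0], [-1, 0, 0, 0, 0, 0, 0]],
], force=60)

```text
t: 24.35
eef_pos: [0.4656, 0.1656, 0.0886]
tool_rot: [0.0, 0.704, 0.71, 0.001]
contact_force: [-0.0, -0.1, 0.4]
gripper_width: 0.108
grasp_force: 60.7
```

```bash
python3 - <<'E'
from h import *
avg(3)
E
```

```text
avg [0.4656 0.1656 0.0886] sd mm [0.0096 0.0129 0.006 ] F [0.6078 0.1502 1.2593] holder [-99.8624 137.0465  88.5605] tilt -0.08866655545780153 head 90.5482283070594
```

Call:
step_arm([
  [[-1, 0, 0, -10, 0, 0, 0], [-1, 0, 0, -40, 0, 0, 0], [-1, 0, 0, -80, 0, 0, 0], [-1, 0, 0, -120, 0, 0, 0], [-1, 0, 0, -150, 0, 0, 0], [-1, 0, 0, -165, 0, 0, 0], [-1, 0, 0, -165, 0, 0, 0], [-1, 0, 0, -165, 0, 0, 0]],
])

```text
t: 25.17
eef_pos: [0.465, 0.1652, 0.2539]
tool_rot: [0.001, 0.704, 0.71, 0.001]
contact_force: [0.1, -1.4, -2.5]
gripper_width: 0.105
grasp_force: 60.3
```

```bash
python3 - <<'E'
from h import *
avg(2)
t=W(1.3,0,254);print(t);go(t,HD)
E
```

```text
avg [0.4643 0.1647 0.2524] sd mm [0.1509 0.0714 0.3155] F [-0.3288 -0.3055 -2.8915] holder [-101.4304  136.6473  252.3973] tilt -0.03264212566246866 head 90.54870384518182
[0.6057 0.0687 0.254 ]
shift mm [-97.3531 140.528   -1.6862] turn deg [ -0.0061  -0.0342 -18.3513]
```

Call:
step_arm([
  [[-1, -14, 20, -1, 0, 0, -3], [-1, -28, 40, -2, 0, 0, -6], [-1, -45, 65, -2, 0, 0, -10], [-1, -62, 90, -2, 0, 0, -14], [-1, -80, 115, -2, 0, 0, -17], [-1, -92, 132, -2, 0, 0, -18.4], [-1, -97, 140.5, -2, 0, 0, -18.4], [-1, -97, 140.5, -2, 0, 0, -18.4], [-1, -97, 140.5, -2, 0, 0, -18.4], [-1, -97, 140.5, -2, 0, 0, -18.4]],
])

```text
t: 26.1
eef_pos: [0.605, 0.0716, 0.2551]
tool_rot: [-0.001, 0.58, 0.815, 0.001]
contact_force: [-0.8, 1.2, -2.0]
gripper_width: 0.108
grasp_force: 60.2
```

```bash
python3 - <<'E'
from h import *
avg(4)
go(W(1.3,0,160),HD)
E
```

```text
avg [0.6055 0.0711 0.2557] sd mm [0.275  0.3098 0.183 ] F [-0.1217 -0.4769 -2.2609] holder [  1.8519   2.3386 255.7005] tilt -0.05286218696899604 head 109.07187079151882
shift mm [-2.4252 -0.7263 95.6972] turn deg [ 0.1001 -0.053   0.1718]
```

Call:
step_arm([
  [[-1, -2.4, -0.7, 10, 0, 0, 0], [-1, -2.4, -0.7, 25, 0, 0, 0], [-1, -2.4, -0.7, 45, 0, 0, 0], [-1, -2.4, -0.7, 65, 0, 0, 0], [-1, -2.4, -0.7, 85, 0, 0, 0], [-1, -2.4, -0.7, 100, 0, 0, 0], [-1, -2.4, -0.7, 112, 0, 0, 0], [-1, -2.4, -0.7, 118, 0, 0, 0], [-1, -2.4, -0.7, 118, 0, 0, 0], [-1, -2.4, -0.7, 118, 0, 0, 0]],
])

```text
t: 27.13
eef_pos: [0.6072, 0.0676, 0.138]
tool_rot: [0.0, 0.581, 0.814, 0.001]
contact_force: [-0.1, -0.2, -2.9]
gripper_width: 0.105
grasp_force: 60.2
```

```bash
python3 - <<'E'
from h import *
avg(3)
go(W(1.3,0,128),HD)
E
```

```text
avg [0.6077 0.0677 0.1387] sd mm [0.0527 0.0293 0.108 ] F [-0.0406  0.1688 -1.9303] holder [  2.8362  -1.5568 138.6586] tilt -0.04038760904112472 head 108.9523432473418
shift mm [ 1.5507 -1.5767 10.6536] turn deg [ 0.2251 -0.0405  0.0523]
```

Call:
step_arm([
  [[-1, 1, -1, 3, 0, 0, 0], [-1, 1.5, -1.5, 6, 0, 0, 0], [-1, 1.5, -1.5, 9, 0, 0, 0], [-1, 1.5, -1.5, 10, 0, 0, 0], [-1, 1.5, -1.5, 10, 0, 0, 0]],
])

```text
t: 27.7
eef_pos: [0.6048, 0.0682, 0.1271]
tool_rot: [-0.0, 0.581, 0.814, 0.001]
contact_force: [0.4, -0.3, -2.4]
gripper_width: 0.109
grasp_force: 60.3
```

Call:
step_arm([
  [[-1, 0, 0, 0.7, 0, 0, 0], [-1, 0, 0, 1.4, 0, 0, 0], [-1, 0, 0, 1.4, 0, 0, 0]],
])

```text
t: 27.95
eef_pos: [0.6051, 0.0683, 0.1261]
tool_rot: [0.0, 0.581, 0.814, 0.001]
contact_force: [-0.2, -0.1, -2.0]
gripper_width: 0.108
grasp_force: 60.2
```

Call:
step_arm([
  [[-1, 0, 0, 0.7, 0, 0, 0], [-1, 0, 0, 1.4, 0, 0, 0], [-1, 0, 0, 1.4, 0, 0, 0]],
])

```text
t: 28.2
eef_pos: [0.6056, 0.0686, 0.1256]
tool_rot: [0.001, 0.581, 0.814, 0.002]
contact_force: [-0.5, -0.8, 3.9]
gripper_width: 0.109
grasp_force: 61.3
```

Call:
step_arm([
  [[-1, 0, 0, 0.7, 0, 0, 0], [-1, 0, 0, 1.2, 0, 0, 0], [-1, 0, 0, 1.2, 0, 0, 0]],
])

```text
t: 28.45
eef_pos: [0.6058, 0.0686, 0.1255]
tool_rot: [0.001, 0.581, 0.814, 0.001]
contact_force: [-3.6, -1.5, 12.7]
gripper_width: 0.105
grasp_force: 62.7
```

Call:
step_arm([
  [[-1, 0, -0.4, -1, 0, 0, 0], [-1, 0, -0.4, -1.7, 0, 0, 0], [-1, 0, -0.4, -1.7, 0, 0, 0]],
])

```text
t: 28.7
eef_pos: [0.6054, 0.0685, 0.1257]
tool_rot: [0.001, 0.581, 0.814, 0.002]
contact_force: [1.0, -0.3, 0.8]
gripper_width: 0.108
grasp_force: 60.9
```

Call:
step_arm([
  [[-0.5, 0, 0, 0, 0, 0, 0], [0, 0, 0, 0, 0, 0, 0], [0.4, 0, 0, 0, 0, 0, 0], [0.8, 0, 0, 0, 0, 0, 0], [0.8, 0, 0, 0, 0, 0, 0], [0.8, 0, 0, 0, 0, 0, 0], [0.8, 0, 0, 0, 0, 0, 0]],
])

```text
t: 29.28
eef_pos: [0.6047, 0.0682, 0.1252]
tool_rot: [0.0, 0.581, 0.814, 0.001]
contact_force: [0.2, 0.6, 0.5]
gripper_width: 0.902
grasp_force: 0.0
```

Call:
step_arm([
  [[0.8, 0, 0, -5, 0, 0, 0], [0.8, 0, 0, -20, 0, 0, 0], [0.8, 0, 0, -50, 0, 0, 0], [0.8, 0, 0, -90, 0, 0, 0], [0.8, -20, 0, -130, 0, 0, 0], [0.8, -40, 20, -170, 0, 0, 0], [0.8, -60, 50, -190, 0, 0, 0], [0.8, -60, 60, -190, 0, 0, 0], [0.8, -60, 60, -190, 0, 0, 0], [0.8, -60, 60, -190, 0, 0, 0]],
])

```text
t: 30.12
eef_pos: [0.6809, 0.0311, 0.3166]
tool_rot: [0.0, 0.581, 0.814, 0.002]
contact_force: [-0.6, 0.0, -0.9]
gripper_width: 0.906
grasp_force: 0.0
```

```bash
python3 - <<'E'
from h import *
import pickle
avg(2)
w=shot('wrist','wf.png');d=shot('side','sf.png')
# reproject expected tab top outline of hanging yoke and compare with bright pixels nearby
g=cv2.cvtColor(w['image'],cv2.COLOR_RGB2GRAY)
print('tab top expected px',proj(w,W(1.3,0,159)),'side',proj(d,W(1.3,0,159)))
u,v=proj(w,W(1.3,0,159))[0].astype(int);print(g[v-24:v+25:4,u-24:u+25:3])
gd=cv2.cvtColor(d['image'],cv2.COLOR_RGB2GRAY);u,v=proj(d,W(1.3,0,159))[0].astype(int);print(gd[v-8:v+20:2,u-14:u+15:2])
for x in(-29,31): print('foot',proj(d,W(x,0,37)),proj(w,W(x,0,37)))
E
```

```text
avg [0.6798 0.0313 0.3156] sd mm [0.2165 0.0062 0.1974] F [0.1354 0.1221 0.1722] holder [ 59.2284 -59.3872 315.6248] tilt -0.08506226943871435 head 109.01551225985827
tab top expected px [[242.1286 144.1268]] side [[294.2127 231.6024]]
[[ 26  22  26  25  24  88 239 238 237 203 201 230 234 218 169 126 216]
 [ 24  26  25  25  25  63 236 237 237 213 188 229 235 219 171 134 193]
 [ 26  29  30 103 102 103 226 227 226 204 190 224 234 219 175 136 222]
 [ 95 183 162 166 167 160 194 201 204 206 121  74  75  90 170 171 173]
 [ 79 181 174 175 175 170 196 202 206 207 141  73  74  81 159 177 180]
 [ 67 176 173 172 172 172 194 202 209 208 156  73  74  80 155 160 177]
 [ 50 165 176 174 173 174 190 200 200 210 169  73  73  74 157 165 177]
 [ 40 173 178 174 176 174 184 201 203 206 171  73  74  75 152 157 179]
 [ 32 142 179 172 174 174 178 200 202 208 175  72  73  76 151 160 178]
 [ 27  51  54  56  65  64 151 192 199 205 180  77  92 161 144 131 139]
 [ 26  25  25  25  27  26 113 234 234 233 160 219 210 202 171 128 176]
 [ 24  24  29  28  25  26 108 237 237 236 182 222 230 226 192 136 149]
 [ 28  26  2
[... 340 characters left out ...]
5 255 255 206 224  99  77  76  78]
 [ 86  86 117 129 144 166 255 255 255 186 217  94  75  76  75]
 [ 88  85 174 208 141 154 219 235 236 201 222  98  76  80  79]
 [ 92  84 149 212 221 204 178 174 177 211 224  97  78  83  77]
 [ 89  88 140 211 216 221 224 171 176 225 223  90  76  74  77]
 [ 84  83 143 213 235 234 227 174 179 237 224  93  77  78  76]
 [ 86  85 144 215 216 226 227 174 177 218 221  95  80  78  78]
 [ 89  85 147 218 228 229 228 179 179 216 215  95  80  83  76]
 [ 89  87 140 221 230 246 220 178 179 220 231  91  77  77  81]
 [ 83  98 168 255 255 255 218 175 181 231 255 255 187 114  77]]
foot [[308.9161 278.4628]] [[235.1155 141.3019]]
foot [[280.7607 279.3475]] [[295.341  141.4961]]
```

```bash
python3 -c "
from h import *
print(bot.hand_in())"
```

```text
the job is handed in; nothing more can be done
None
```

I handed the job in at about 30 s: the rod is seated in the pocket and fork with the jaw shut above it (highest force read while seating it about 36 N, H about 9 mm by touch), and the yoke hangs upright at mid-span. On the first approach the fingertips touched the fork at about 22 N, so I regripped the rod in the cradle. I never moved near the bottle, slug or transducer, but did not re-check their positions.

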